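# Set the lens cell in the tint gauge

## Task

Take the taller of the two open-topped lens cells and stand it upright in the middle of the tint gauge's small raised stage, between the lamp and the sensor. Turn it so that its clear panes face the lamp and the sensor squarely and the light passes straight through both, then let go. Leave the shorter cell where it stands.

Things in the scene. Friction and masses are not known exactly. Their poses are not given: they have to be found in the camera images.
- tall_cell_center (a point): Centre (40 mm above its underside) of the tall lens cell: a loose open-topped aluminium frame, 80 mm tall, about 0.12 kg. x axis: through its two flat solid side cheeks, 44 mm overall (each 30 wide, 8 thick). y axis: through its two clear panes, 30 mm overall. z up. Same either way round. Its yaw differs each time; its place swaps with the short cell and a round amber jar.
- short_cell_center (a point): Centre (25 mm above its underside) of the short lens cell: same make, plan (44 x 30 mm) and axes as the tall one, but 50 mm tall. Not wanted; it stays where it is.
- stage (a point): Middle of the top of the gauge's stage, a flat white 64 x 64 mm square, 20 mm above the table. Its y axis is the level light path, which passes 40 mm above the stage: lamp at +y, sensor at -y. Along its x axis both sides of the stage are free. z up. Place and yaw differ each time.
- gauge: Tint gauge, fixed: grey base plate 110 (x) x 340 (y) x 12 mm, origin under its middle, axes as the stage's. At each end a box 100 mm wide, 76 long, top 85 mm above the table, inner face 91 mm from the middle, with a black nozzle 36 mm across reaching to 76 mm from the middle. Lamp (+y): white, slots on top; sensor (-y): grey, dark display on top.

How it is judged (in metres and radians):
At the end, for the whole second after the job is handed in: The tall cell stands upright (within 7 degrees) on the stage, its centre within 15 mm of the stage's middle, its clear panes square to the light path within 11 degrees either way round, released and at rest; the short cell is within 30 mm of where it began (horizontal distance between tall_cell_center and stage below 0.015 m and z of tall_cell_center in the frame of stage between 0.034 and 0.046 m and angle between tall_cell_center's own z axis and vertical below 0.12 rad and angle between the y axis of tall_cell_center and the y axis of stage, either way round below 0.2 rad and distance of short_cell_center from where it was at the start of the episode below 0.03 m); the robot touches nothing.
It fails at once if the short cell is moved by more than 30 mm (distance of short_cell_center from where it was at the start of the episode above 0.03 m).
It also fails if it takes over 32 s, if anything falls off the work surface, if the arm or the gripper's body presses on something with over 40 N, if the wrist force passes 120 N, or if a joint passes its speed limit or range.

## Robot

A 6-joint arm with a two-finger parallel gripper is mounted at the origin on the work surface. World frame = base frame: x ahead of the robot, y to its left, z up, the work surface at z = 0. Lengths are in mm, angles in rad, forces in N, time in s.
With the tool pointing down it reaches from about 400 to 925 mm from the base axis. Payload 12.5 kg.
Tool frame: the origin (TCP) lies midway between the tips of the shut fingers; the grasp point (between the pads) lies 19 mm behind it; z points along the fingers, y is the line along which they close (so a half turn about z gives the same grasp; the last joint's range is limited). The gripper opens to 95 mm and grips with 3 to 60 N. Pads are 20 mm wide; open, the fingers measure 119 mm over their backs; the gripper's body (75 mm by 180 mm) begins 59 mm behind the grasp point.
Start: joints at [1.1, 0.491, 1.559, -0, 1.092, -0.106], TCP at [222.961, 583.897, 214.661] pointing down, gripper open.
Joint ranges: [-3.1, 3.1], [-0.84, 2.19], [0.05, 2.79], [-1.13, 4.28], [0.06, 2.93], [-2.69, 2.69]. Speed limits (rad/s): [2.22, 2.22, 2.79, 3.14, 3.14, 3.14].

## Interface

Orientations are given as [roll, pitch, yaw] about the fixed x, y, z axes, in that order (R = Rz(yaw) Ry(pitch) Rx(roll)).
In Python, from cell import state, read_camera, camera_info, env gives the robot as it stands.
- The arm moves only by the tool move_arm, never from a script. Its argument "commands" is a list of rows, each a list of 3 entries, a list of its own where there are three numbers: the shift along the world's x, y, z in cm, then the turn, a rotation vector about the world's x, y, z in degrees, then the opening, from 0 (shut) to 1 (fully open). A call has 1 to 10 rows; each row shifts and turns the commanded pose from where the row before left it; what a row does not reach is not made up. A row lasts 1/10 s, in which the tool goes at most 50 mm and 8.59 degrees, less where a joint would pass 70% of its speed; a pose out of reach is approached as far as the arm can. A call with a gripper value outside its range is refused whole. The fingers move at their own pace and stop on an object; the grip force is fixed at half the most. Time passes only in rows, so rows that do not move let the fingers close. It gives the time, the measured TCP pose, the force, the opening and the grip force at its end, in the units of the state.
- state(): the state, without advancing time (a new reading comes with each control period).
- read_camera(name): name is "scene" or "top" or "wrist"; returns the picture (384x512x3 uint8, blue, green, red); there is no depth.
- camera_info(name): a dict with "K" (3x3 intrinsics, pixels), "k1" (the pictures are not rectified: a ray, as slopes to the right and down, at radius r is drawn at 1 + k1 r^2 times it, then the intrinsics apply), "cam_to_world" (4x4, takes a point from camera to world coordinates). Camera axes: x right, y down, z forward; pixel columns grow to the right and rows downward; lengths in mm; the calibration is good to about 2 mm. A picture is of the moment at which its call begins: read the wrist's pose just before it. camera_info takes no time and is no camera call; for the wrist camera it gives the pose at the moment of the call.
- env.job_done(): hands the job in; it is judged then, once.
The state is a dict: "t": time; "joints": joint angles; "qvel": joint speeds; "tau": joint torques, N m; "eef_pos": TCP position; "tcp_rot": TCP orientation; "ft_force": force on the tool from outside, world axes, zero at the start; "moment": the same for the moment, N m; "opening": opening from 0.0 (shut) to 1.0 (fully open); "grip_force": force on a finger pad.
Only numpy, scipy, OpenCV 4.12 (cv2) and the standard library are available. Lean on these libraries where they do the work, as an engineer would, in place of code of your own. Each camera call takes 0.05 s, during which the arm holds its last target. There are 200 camera calls.

## Working session

There is one attempt and no reset: what is moved stays moved. The work goes in short steps, Python scripts to look and compute and a tool call to move; the robot and the scene stay as the last step left them, time stands still between calls to the robot, and variables do not carry over. Pictures are saved under pics/ and viewed, at most 10 in all, crops included, and the job is handed in when it is done.

Besides the shell and the picture viewer there is one more tool, called after "Call:" as name([rows], argument=value, ...), one row to a line, values as JSON. move_arm: Moves the arm, as the interface text tells. Its arguments: {"type":"object","properties":{"commands":{"type":"array"}},"required":["commands"]}

```bash
mkdir -p pics; cat > h.py <<'E'
import numpy as np,cv2
from cell import state,read_camera,camera_info,env
def ray(ci,px):
    K=np.array(ci["K"]);k=ci["k1"];T=np.array(ci["cam_to_world"])
    d=cv2.undistortPoints(np.array([[px]],float),K,np.array([k,0,0,0.]))[0,0]
    return T[:3,3],T[:3,:3]@np.array([d[0],d[1],1])
def at(ci,px,z):
    o,d=ray(ci,px);return (o+d*(z-o[2])/d[2])[:2]
def proj(ci,P):
    T=np.linalg.inv(np.array(ci["cam_to_world"]));p=np.atleast_2d(P)@T[:3,:3].T+T[:3,3]
    return cv2.projectPoints(p,np.zeros(3),np.zeros(3),np.array(ci["K"]),np.array([ci["k1"],0,0,0.]))[0][:,0]
E
python3 - <<'E'
from h import *
s=state();print(s)
for n in("scene","top"):
    im=read_camera(n);cv2.imwrite(f"pics/{n}0.png",im);cv2.imwrite(f"pics/{n}0b.png",cv2.resize(im,(800,600),interpolation=2))
    print(n,camera_info(n)["cam_to_world"])
E
```

```text
{'t': 0.0, 'joints': array([ 1.10037972e+00,  4.91571884e-01,  1.55943685e+00, -4.79310149e-06,
        1.09168063e+00, -1.05620076e-01]), 'qvel': array([ 0.00148654, -0.00118682, -0.00084422,  0.00107047, -0.00095357,
       -0.00015471]), 'tau': array([-3.12435359e-04, -6.12643862e+01, -2.58193284e+01,  6.92458847e-02,
        4.81207995e-02, -6.77291882e-05]), 'eef_pos': array([222.86014162, 583.66758021, 214.05842385]), 'tcp_rot': array([-3.14050160e+00, -1.11392548e-04,  2.77679827e+00]), 'ft_force': array([ 0.6089534 , -0.42475667, -0.56209098]), 'moment': array([-0.03524957,  0.00765811,  0.01346733]), 'grip_force': 0.0, 'opening': 1.001962223021656}
scene [[-8.08395399e-01  4.50106877e-01 -3.79342430e-01  9.65144717e+02]
 [ 5.88635491e-01  6.15658046e-01 -5.23902118e-01  5.04201447e+02]
 [-2.26672685e-03 -6.46814479e-01 -7.62644014e-01  8.67510680e+02]
 [ 0.00000000e+00  0.00000000e+00  0.00000000e+00  1.00000000e+00]]
top [[ 3.71269607e-03 -9.90175223e-01  1.39782846e-01  4.31545828e+02]
 [-9.99978813e-01 -2.92877902e-03  5.81339570e-03 -5.20088882e+01]
 [-5.34688732e-03 -1.39801467e-01 -9.90165118e-01  1.02154904e+03]
 [ 0.00000000e+00  0.00000000e+00  0.00000000e+00  1.00000000e+00]]
```

View pics/scene0b.png

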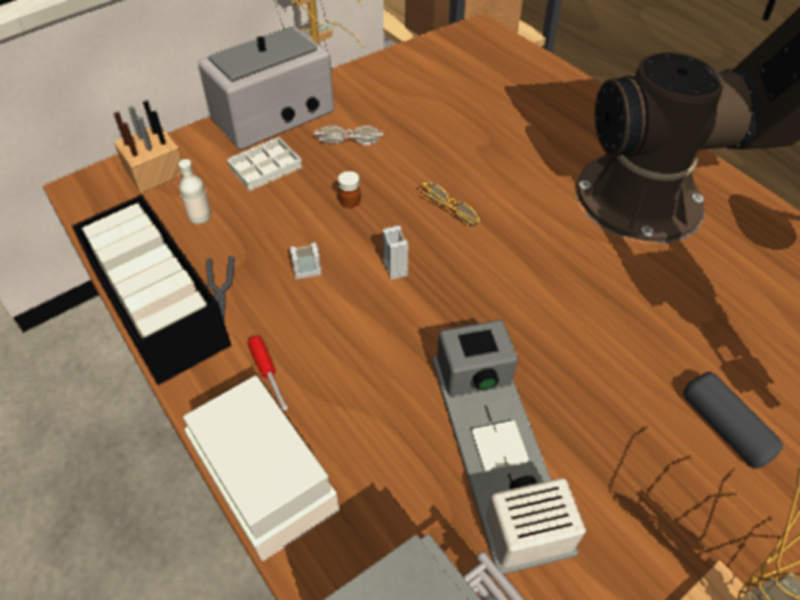

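View pics/top0b.png

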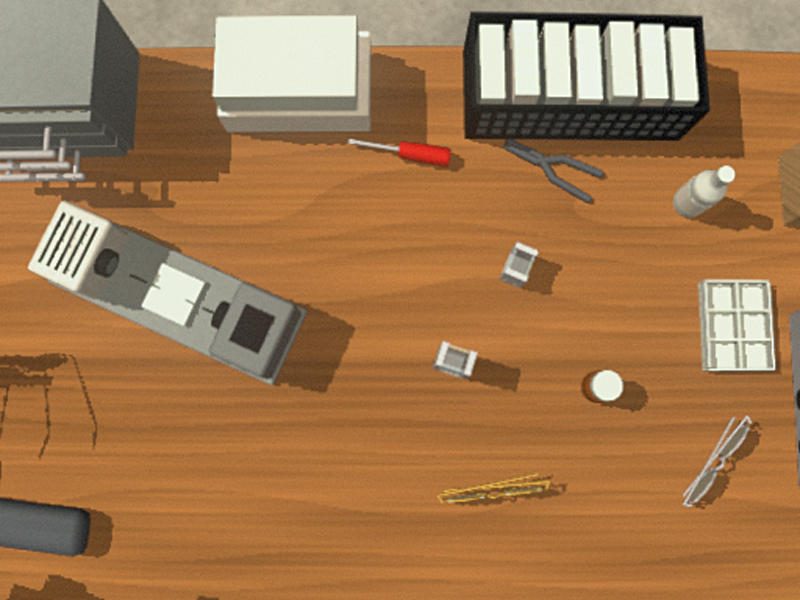

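The tall cell is at (456,359) in the enlarged top view, the short cell at (520,264), and the stage at (175,294) with the lamp to its left. I'll take closer crops.

```bash
python3 - <<'E'
import cv2,numpy as np
im=cv2.imread("pics/top0.png")
a=cv2.resize(im[205:255,265:325],(480,400),interpolation=2)   # 8x
b=cv2.resize(im[160:215,80:150],(560,440),interpolation=2)   # 8x -> scaled
c=np.zeros((600,800,3),np.uint8)
a=cv2.resize(im[210:250,270:310],(400,400),interpolation=2)  #10x
b=cv2.resize(im[160:220,85:145],(400,400),interpolation=2) #6.667x
c[:400,:400]=a;c[:400,400:]=b
cv2.imwrite("pics/crop.png",c[:400])
E
```

```text
(no output)
```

View pics/crop.png

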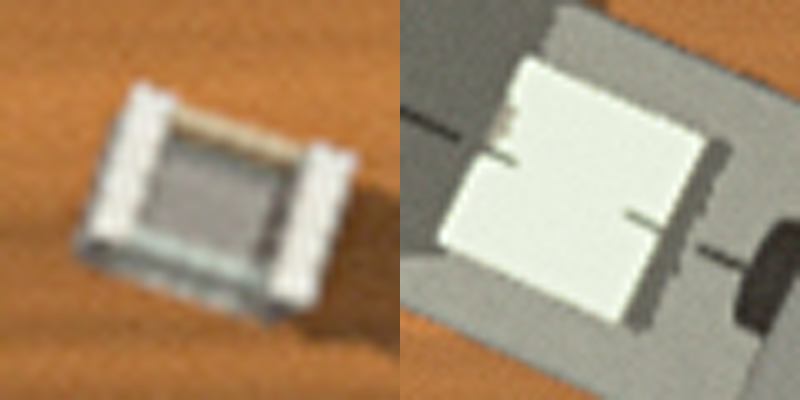

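```bash
cat > m.py <<'E'
from h import *
ci=camera_info("top")
A=np.array([[135,82],[356,155],[313,305],[93,235]])/10-.45+[270,210]
B=np.array([[127,55],[310,137],[220,325],[37,243]])/6.667-.45+[85,160]
def q(P,z):
    W=np.array([at(ci,p,z) for p in P]);u=(W[1]+W[2]-W[0]-W[3])/2;v=(W[3]+W[2]-W[0]-W[1])/2
    print(W.mean(0),np.hypot(*u),np.hypot(*v),np.degrees([np.arctan2(u[1],u[0]),np.arctan2(v[1],v[0])]))
    return W
q(A,80);q(B,20)
a=np.array([[511,241],[537,248],[528,286],[502,279]])*.64
q(a,50)
s=state();print(s["eef_pos"],np.degrees(s["tcp_rot"]))
E
python3 m.py
```

```text
[ 501.42118406 -130.42046813] 44.05723232222972 30.085070854271013 [-107.89577657  163.93862384]
[588.93188473 237.85828419] 63.987948138703985 64.36917081137877 [-113.57420758  156.44922089]
[ 624.71630704 -215.19067635] 34.439924183467326 51.22262785403694 [-105.13486385  165.69692985]
[222.85146901 583.70420345 214.15553076] [-1.79947500e+02 -6.82943435e-03  1.59098874e+02]
```

Measured sizes match (44.1 x 30.1 and 64.0 x 64.4 mm), so I'll move above the tall cell.

Call:
move_arm([
  [[2, -3.5, 0], [0, 0, 0], 1],
  [[2, -3.5, 0], [0, 0, 0], 1],
  [[2, -3.5, 0], [0, 0, 0], 1],
  [[2, -3.5, 0], [0, 0, 0], 1],
  [[2, -3.5, 0], [0, 0, 0], 1],
  [[2, -3.5, 0], [0, 0, 0], 1],
  [[2, -3.5, 0], [0, 0, 0], 1],
  [[2, -3.5, 0], [0, 0, 0], 1],
  [[2, -3.5, 0], [0, 0, 0], 1],
  [[2, -3.5, 0], [0, 0, 0], 1],
])

```text
t: 1.1
eef_pos: [423.4, 232.4, 214.6]
tcp_rot: [-3.142, -0.0, 2.777]
ft_force: [0.9, -0.5, -0.4]
opening: 0.999
grip_force: 0.0
```

Call:
move_arm([
  [[0.8, -3.6, 0], [0, 0, 0.4], 1],
  [[0.8, -3.6, 0], [0, 0, 0.4], 1],
  [[0.8, -3.6, 0], [0, 0, 0.4], 1],
  [[0.8, -3.6, 0], [0, 0, 0.4], 1],
  [[0.8, -3.6, 0], [0, 0, 0.4], 1],
  [[0.8, -3.6, 0], [0, 0, 0.4], 1],
  [[0.8, -3.6, 0], [0, 0, 0.4], 1],
  [[0.8, -3.6, 0], [0, 0, 0.4], 1],
  [[0.8, -3.6, 0], [0, 0, 0.4], 1],
  [[0, 0, 0], [0, 0, 0], 1],
])

```text
t: 2.1
eef_pos: [495.6, -93.4, 214.3]
tcp_rot: [-3.141, 0.0, 2.837]
ft_force: [0.2, -0.4, 0.5]
opening: 1.002
grip_force: 0.0
```

```bash
python3 - <<'E'
from h import *
s=state();print(s["t"],s["eef_pos"],np.degrees(s["tcp_rot"]),s["joints"])
ci=camera_info("wrist");im=read_camera("wrist");cv2.imwrite("pics/w1.png",im)
a=np.radians(-107.2);u=np.array([np.cos(a),np.sin(a)]);v=np.array([-u[1],u[0]])
P=[np.r_[np.array([501.4,-130.4])+i*22*u+j*15*v,80] for i,j in((-1,-1),(1,-1),(1,1),(-1,1))]
p=proj(ci,P);print(p)
for x in p: cv2.circle(im,tuple(int(t) for t in x),3,(0,0,255),1)
cv2.imwrite("pics/w1m.png",im)
E
```

```text
2.1 [495.64972181 -93.42789028 214.27839008] [-1.79979782e+02  1.11676853e-02  1.62524047e+02] [-3.17149741e-01  3.20681391e-01  1.84948327e+00 -4.24535382e-04
  9.71228858e-01 -1.58269359e+00]
[[241.16749005 182.31513589]
 [193.37760023 182.47512048]
 [195.01895347 213.23039142]
 [241.57817019 213.1654782 ]]
```

View pics/w1m.png

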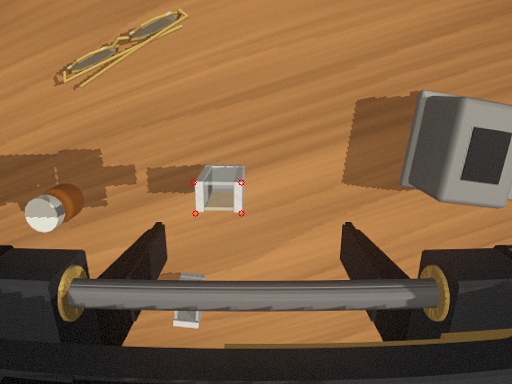

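The projected corners land on the tall cell's rim (about x 195–243, y 182–213), within about 2 px. The short cell is clear of the fingers, so I'll descend and grip.

Call:
move_arm([
  [[0.3, -1.9, 0], [0, 0, 0.3], 1],
  [[0.3, -1.8, -0.8], [0, 0, 0], 1],
  [[0, 0, -3], [0, 0, 0], 1],
  [[0, 0, -3], [0, 0, 0], 1],
  [[0, 0, -3], [0, 0, 0], 1],
  [[0, 0, -3], [0, 0, 0], 1],
  [[0, 0, -3], [0, 0, 0], 1],
  [[0, 0, -1], [0, 0, 0], 1],
  [[0, 0, -1], [0, 0, 0], 1],
  [[0, 0, 0], [0, 0, 0], 0.7],
])

```text
t: 3.15
eef_pos: [500.9, -126.7, 36.4]
tcp_rot: [3.141, -0.001, 2.845]
ft_force: [-1.0, 0.6, 0.1]
opening: 0.958
grip_force: 0.0
```

Call:
move_arm([
  [[0, 0, 0], [0, 0, 0], 0.5],
  [[0, 0, 0], [0, 0, 0], 0.4],
  [[0, 0, 0], [0, 0, 0], 0.3],
  [[0, 0, 0], [0, 0, 0], 0.3],
  [[0, 0, 0], [0, 0, 0], 0.3],
  [[0, 0, 0], [0, 0, 0], 0.3],
  [[0, 0, 0], [0, 0, 0], 0.3],
])

```text
t: 3.85
eef_pos: [501.1, -127.2, 36.8]
tcp_rot: [3.142, 0.0, 2.845]
ft_force: [-0.5, -0.3, 2.6]
opening: 0.464
grip_force: 30.0
```

Gripped at 44 mm opening. Next: lift, carry and turn.

Call:
move_arm([
  [[0, 0, 1.5], [0, 0, 0], 0.3],
  [[0, 0, 2.5], [0, 0, 0], 0.3],
  [[0, 0, 2.5], [0, 0, 0], 0.3],
  [[0, 0, 2.5], [0, 0, 0], 0.3],
  [[0, 0, 2.5], [0, 0, 0], 0.3],
  [[0, 0, 2.5], [0, 0, 0], 0.3],
  [[0.4, 1.5, 0], [0, 0, 3.4], 0.3],
  [[0.8, 2.5, 0], [0, 0, 6], 0.3],
  [[0.8, 2.5, 0], [0, 0, 6], 0.3],
  [[0.8, 2.5, 0], [0, 0, 6], 0.3],
])

```text
t: 4.85
eef_pos: [529.0, -36.2, 176.5]
tcp_rot: [3.141, -0.0, -3.061]
ft_force: [0.0, -0.1, -1.0]
opening: 0.46
grip_force: 30.0
```

Call:
move_arm([
  [[0.6, 2.8, 0], [0, 0, 7], 0.3],
  [[0.6, 2.8, 0], [0, 0, 7], 0.3],
  [[0.6, 2.8, 0], [0, 0, 7], 0.3],
  [[0.6, 2.8, 0], [0, 0, 7], 0.3],
  [[0.6, 2.8, 0], [0, 0, 7], 0.3],
  [[0.6, 2.8, 0], [0, 0, 7], 0.3],
  [[0.6, 2.8, 0], [0, 0, 7], 0.3],
  [[0.6, 2.8, 0], [0, 0, 7], 0.3],
  [[0.6, 2.8, 0], [0, 0, 6], 0.3],
  [[0, 0, 0], [0, 0, 0], 0.3],
])

```text
t: 5.85
eef_pos: [583.0, 217.6, 176.1]
tcp_rot: [3.141, 0.0, -1.977]
ft_force: [0.2, -0.3, -2.4]
opening: 0.46
grip_force: 30.0
```

```bash
python3 - <<'E'
from h import *
read_camera("top")
s=state();print(s["t"],s["eef_pos"],np.degrees(s["tcp_rot"]),s["joints"],s["grip_force"],s["ft_force"])
ci=camera_info("wrist");im=read_camera("wrist");cv2.imwrite("pics/w2.png",im)
a=np.radians(-23.6);u=np.array([np.cos(a),np.sin(a)]);v=np.array([-u[1],u[0]])
P=[np.r_[np.array([588.9,237.9])+i*32*u+j*32*v,20] for i,j in((-1,-1),(1,-1),(1,1),(-1,1))]
for x in proj(ci,P): print(x);cv2.circle(im,tuple(int(t) for t in x),3,(0,0,255),1)
cv2.imwrite("pics/w2m.png",im)
E
```

```text
5.9 [582.59142056 216.04068316 176.00991259] [ 1.79947217e+02 -3.36360571e-02 -1.13509582e+02] [ 2.48805394e-01  5.25128672e-01  1.61097882e+00  1.18457509e-04
  1.00657295e+00 -2.48253078e+00] 29.977421164512634 [-0.50918505 -0.48519154 -1.72610236]
[289.04836198 166.80392279]
[223.1406242  166.58682023]
[224.4550087  228.01286111]
[287.02748193 228.18874279]
```

View pics/w2m.png

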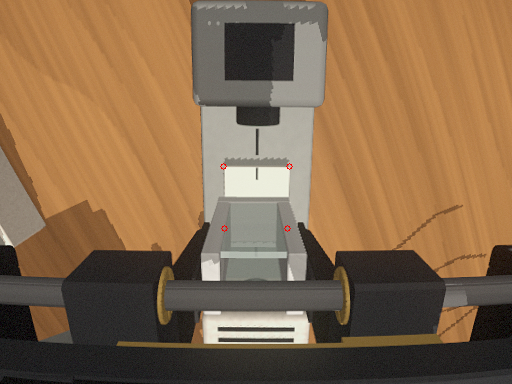

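The stage edge lies on the predicted corners (223,167)–(289,167) and the gauge is square in view, so the yaw is right. I'll shift by (0.58, 2.08) cm and lower.

Call:
move_arm([
  [[0.3, 1, 0], [0, 0, 0], 0.3],
  [[0.3, 1.1, 0], [0, 0, 0], 0.3],
  [[0, 0, -2], [0, 0, 0], 0.3],
  [[0, 0, -2], [0, 0, 0], 0.3],
  [[0, 0, -2], [0, 0, 0], 0.3],
  [[0, 0, -2], [0, 0, 0], 0.3],
  [[0, 0, -2], [0, 0, 0], 0.3],
  [[0, 0, -1], [0, 0, 0], 0.3],
  [[0, 0, -0.4], [0, 0, 0], 0.3],
  [[0, 0, 0], [0, 0, 0], 0.3],
])

```text
t: 6.95
eef_pos: [589.1, 236.0, 62.7]
tcp_rot: [3.141, -0.0, -1.983]
ft_force: [0.2, -0.5, -1.5]
opening: 0.46
grip_force: 30.0
```

```bash
python3 - <<'E'
from h import *
s=state();print(s["t"],s["eef_pos"],np.degrees(s["tcp_rot"]),s["ft_force"])
im=read_camera("scene");cv2.imwrite("pics/s2.png",cv2.resize(im[190:370,250:410],(640,720))[:600])
E
```

```text
6.95 [589.14865748 235.97208729  62.68292634] [ 1.79991175e+02 -7.97612695e-04 -1.13622253e+02] [ 0.19948003 -0.51534832 -1.48678537]
```

Call:
move_arm([
  [[0, 0, -0.2], [0, 0, 0], 0.3],
  [[0, 0, -0.2], [0, 0, 0], 0.3],
  [[0, 0, -0.1], [0, 0, 0], 0.3],
  [[0, 0, -0.1], [0, 0, 0], 0.3],
  [[0, 0, 0], [0, 0, 0], 0.3],
  [[0, 0, 0], [0, 0, 0], 0.3],
])

```text
t: 7.6
eef_pos: [589.0, 235.9, 56.8]
tcp_rot: [-3.142, 0.0, -1.983]
ft_force: [0.0, -0.8, 1.4]
opening: 0.463
grip_force: 30.0
```

Contact is made: the vertical force rose from -1.5 to +1.4 N. Releasing and retreating.

Call:
move_arm([
  [[0, 0, 0], [0, 0, 0], 0.5],
  [[0, 0, 0], [0, 0, 0], 0.6],
  [[0, 0, 0], [0, 0, 0], 0.7],
  [[0, 0, 0], [0, 0, 0], 0.8],
  [[0, 0, 0], [0, 0, 0], 0.8],
  [[0, 0, 2], [0, 0, 0], 0.8],
  [[0, 0, 3], [0, 0, 0], 0.8],
  [[0, 0, 3], [0, 0, 0], 0.8],
  [[0, 0, 3], [0, 0, 0], 0.8],
  [[0, 0, 3], [0, 0, 0], 0.8],
])

```text
t: 8.6
eef_pos: [588.8, 235.8, 197.9]
tcp_rot: [3.141, -0.0, -1.983]
ft_force: [0.2, -0.0, 0.7]
opening: 0.802
grip_force: 0.0
```

Call:
move_arm([
  [[-2, -4, 0], [0, 0, 0], 0.8],
  [[-2, -4, 0], [0, 0, 0], 0.8],
  [[-2, -4, 0], [0, 0, 0], 0.8],
  [[-2, -4, 0], [0, 0, 0], 0.8],
  [[-2, -4, 0], [0, 0, 0], 0.8],
  [[-1, -4, 0], [0, 0, 0], 0.8],
  [[0, -4, 0], [0, 0, 0], 0.8],
  [[0, -4, 0], [0, 0, 0], 0.8],
  [[0, 0, 0], [0, 0, 0], 0.8],
  [[0, 0, 0], [0, 0, 0], 0.8],
])

```text
t: 9.6
eef_pos: [479.8, -24.9, 188.5]
tcp_rot: [-3.09, -0.096, -2.068]
ft_force: [-0.3, 0.4, -0.5]
opening: 0.798
grip_force: 0.0
```

```bash
python3 - <<'E'
from h import *
im=read_camera("top");print(state()["t"],state()["eef_pos"]);cv2.imwrite("pics/top2.png",im)
a=cv2.resize(im[155:215,80:140],(600,600),interpolation=2)
b=cv2.resize(im[120:270,10:60+0+160],(200,143))
cv2.imwrite("pics/top2c.png",a)
E
```

```text
9.65 [479.81751871 -24.48585358 188.56893248]
```

View pics/top2c.png

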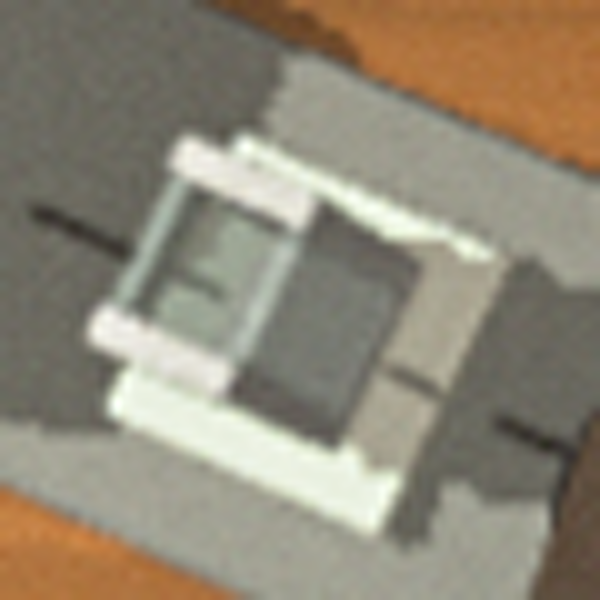

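```bash
cat >> m.py <<'E'
print("--")
C=np.array([[180,133],[320,187],[228,398],[86,340]])/10-.45+[80,155]
q(C,100)
i0=cv2.imread("pics/top0.png").astype(int);i1=cv2.imread("pics/top2.png").astype(int)
print(abs(i0-i1)[150:190,315:350].max(),s["joints"],s["t"],s["ft_force"])
E
python3 m.py
```

```text
[ 501.42118406 -130.42046813] 44.05723232222972 30.085070854271013 [-107.89577657  163.93862384]
[588.93188473 237.85828419] 63.987948138703985 64.36917081137877 [-113.57420758  156.44922089]
[ 624.71630704 -215.19067635] 34.439924183467326 51.22262785403694 [-105.13486385  165.69692985]
[479.81751871 -24.48585358 188.56893248] [-177.04371594   -5.47758965 -118.462346  ]
--
[589.84697616 235.88915725] 29.872026953993075 43.528575810596564 [-111.18015034  158.27117173]
17 [-0.12738529  0.3216208   1.9382111  -0.14079358  0.87290262 -2.68460021] 9.65 [ 0.06499359 -0.43514151 -0.59261799]
```

The cell is 2 mm and about 2° from target, and the short cell hasn't moved. Joint 6 sits near its limit, so I'll ease it off before handing in.

Call:
move_arm([
  [[0, 1, 0], [0, 0, -4], 0.8],
  [[0, 1, 0], [0, 0, -4], 0.8],
  [[0, 0, 0], [0, 0, 0], 0.8],
  [[0, 0, 0], [0, 0, 0], 0.8],
])

```text
t: 10.05
eef_pos: [479.9, -4.4, 188.6]
tcp_rot: [-3.09, -0.096, -2.204]
ft_force: [-0.8, 0.3, 0.0]
opening: 0.8
grip_force: 0.0
```

```bash
python3 -c "
from cell import *
print(state()['joints'],state()['eef_pos']);print(env.job_done())"
```

```text
[-0.08495794  0.32800117  1.92782121 -0.13957924  0.89621934 -2.50828423] [479.87410121  -4.37512872 188.55085811]
the job is handed in; nothing more can be done
None
```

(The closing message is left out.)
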